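# Clear the clay and show the blue test tile to the camera

## Robot

A 7-joint arm with a two-finger parallel gripper is mounted at the origin on a cart in front of the work surface, level with it; the furniture and walls round the work are solid. World frame = base frame: x ahead of the robot, y to its left, z up, the work surface at z = 0. Lengths are in m, angles in degrees, forces in N, time in s.
With the tool pointing down it reaches from about 0.425 to 0.875 m from the base axis. Payload 4.7 kg.
Tool frame: the origin (TCP) lies between the finger pads; the fingertips stand env.finger_overhang ahead of it and the grasp point (between the pads) lies 5 mm behind it (env.finger_overhang is the distance from the TCP to the fingertips, in m); z points along the fingers, y is the line along which they close (so a half turn about z gives the same grasp; the last joint's range is limited). The gripper opens to 87 mm and grips with 3 to 60 N. Pads are 19 mm wide; open, the fingers measure 117 mm over their backs; the gripper's body (75 mm by 190 mm) begins 51 mm behind the grasp point.
Start: joints at [0.808, 18.392, -4.016, 83.108, 1.295, 78.541, -3.26], TCP at [0.65, -0, 0.237] pointing down, gripper open.
Joint ranges: [-163.93, 163.93], [-17.29, 119.83], [-79.2, 71.16], [3.27, 140.29], [-89.18, 269.18], [5.43, 117.66], [-154.24, 154.24]. Speed limits (degrees/s): [147.25, 147.25, 180, 180, 180, 180, 180].

## Interface

Orientations are given as [roll, pitch, yaw] about the fixed x, y, z axes, in that order (R = Rz(yaw) Ry(pitch) Rx(roll)).
In Python, from cell import telemetry, eyes, env, models gives the robot as it stands. The module is installed in compiled form; this text tells all that it offers.
- The arm moves only by the tool drive_tool, never from a script. Its arguments are lists of equal length, an entry for each row: "angular": the turn, a rotation vector about the tool's x, y, z in rad, a list of three; "delta_pos": the shift along the tool's x, y, z in cm, a list of three; "gripper": the finger opening in cm, from 0 to 8.7. A call has 1 to 20 rows; each row shifts and turns the commanded pose from where the row before left it, along the tool's axes as they then stand; what a row does not reach is not made up. A row lasts 1/10 s, in which the tool goes at most 50 mm and 8.59 degrees, less where a joint would pass 70% of its speed; a pose out of reach is approached as far as the arm can. A call with a gripper value outside its range is refused whole. The fingers move at their own pace and stop on an object; "squeeze" is the grip in N (left out, the last holds). Time passes only in rows, so rows that do not move let the fingers close. It gives the time, the measured TCP pose, the force, the opening and the grip force at its end, in the units of the state.
- telemetry.get_obs(): the state, without advancing time (a new reading comes with each control period).
- eyes.read_camera(name): name is "scene" or "side" or "wrist"; returns a dict with "pixels" (384x512x3 uint8, red, green, blue), "mtx" (3x3 intrinsics, pixels), "D" ([k1, k2, p1, p2, k3] as OpenCV has them; the pictures are not rectified), "origin" and "orientation" of the camera in the world. Camera axes: x right, y down, z forward; pixel columns grow to the right and rows downward; lengths in m; the calibration is good to about 2 mm. A picture is of the moment at which its call begins. There is no depth.
- env.sign_off(): hands the job in; it is judged then, once.
Trained networks look in a picture, given as the dict that the camera call returned (one of the last four; its "shot" number tells which), for a name from the list of things; names that differ only in an ending like _2 or _b are one class to them, and where a whole thing is asked for, a point or a joint stands for the part that bears it (a point fixed in the world has none). Each returns a list of dicts, best first, with "p" (0 to 1); they miss things now and then, are a little off and sometimes report something else, mostly with a low value. They report only what shows in the picture. A call takes as long as a camera call. They do not tell look-alikes from the thing itself.
- models.search_frame(picture, target): "centre" ([column, row] in pixels, amid what is visible of it).
- models.cut_out(picture, target): "pixels" (384x512 bool, what is visible of it) and "centre" ([column, row] in pixels, amid what is visible of it).
The state is a dict: "time_s": time; "qpos": joint angles; "joint_velocities": joint speeds; "effort": joint torques, N m; "tool_pos": TCP position; "tool_rot": TCP orientation; "force": force on the tool from outside, world axes, zero at the start; "wrist_torque": the same for the moment, N m; "grip_width": finger opening in m; "grasp_force": force on a finger pad.
Only numpy, scipy, OpenCV 4.12 (cv2) and the standard library are available. Lean on these libraries where they do the work, as an engineer would, in place of code of your own. Each camera call takes 0.05 s, during which the arm holds its last target. There are 200 camera calls.

## Task

Make the view ready and show a sample: first put the two lumps of clay that lie on the dark table top in front of the grey bench camera into the green scrap tub. Then pick up the blue test tile and hold it still in the air before the lens: upright, its flat face (the side away from its foot) looking straight at the lens, 14 cm from it and centred on it. Finish while still holding the tile there; leave the red and green tiles and the little pot where they stand, and do not bump the camera.

Things in the scene. Friction and masses are not known exactly. Their poses are not given: they have to be found in the camera images.
- camera: Grey bench camera, fixed to the table, on a dark base plate 100 x 90 mm with an aluminium post; 216 mm high in all. Origin: on the table under the camera. Its own -x axis is the way the lens looks (level), y is across, z up. Body 60 x 72 x 52 mm; the black lens barrel, 46 mm across, sticks out to the front.
- camera_lens (a point): Centre of the camera's front glass, 190 mm above the table and 55 mm in front of the camera's origin. Axes as the camera's: the lens looks along -x.
- view_spot (a point): The point in the air 140 mm straight in front of the lens glass, at lens height (190 mm above the table): the middle of the tile's upright plate belongs here. Axes as the camera's (-x points away from the lens, +x towards it).
- blue_tile_mid (a point): Middle of the upright plate of the blue glaze test tile. The plate is 6 mm thick (along x), 36 mm wide (along y) and 58 mm high (z, up); this point lies half-way up, 29 mm above the tile's underside. The tile's own -x axis points out of the flat face that must look at the lens; a foot 6 mm high and 36 mm wide runs 28 mm from the plate to +x at the bottom. 28 g. Stands on the table; the plate can be pinched from above by its two side edges, 36 mm apart along y.
- red_tile_mid (a point): The same point on the red test tile (same shape and axes): leave it standing where it is.
- green_tile_mid (a point): The same point on the grey-green test tile (same shape and axes): leave it standing where it is.
- clay_c_mid (a point): Centre of the smaller lump of firm clay, 45 mm along its x, 55 mm along its y, 33 mm high, about 60 g, lying on the table. Pinch it across x.
- clay_e_mid (a point): Centre of the longer lump of firm clay, 40 mm along its x, 68 mm along its y, 38 mm high, about 65 g, lying on the table. Pinch it across x.
- clay_c: The smaller lump of clay; origin at the centre of its underside.
- clay_e: The longer lump of clay; origin at the centre of its underside.
- blue_tile: The blue test tile; origin on its underside, 14 mm behind (+x of) the middle of the plate; axes as for its middle point.
- scrap_tub: Open round green scrap tub, loose on the table, 0.4 kg: rim 122 mm across outside, about 106 mm inside, 80 mm high, floor about 90 mm across inside. Origin at the centre of its underside, z up.
- tub_floor (a point): Centre of the tub's inner floor, 3 mm above the table; the rim is 77 mm above it.
- pot_mid (a point): Centre of a small bisque pinch pot, 61 mm across and 36 mm high: leave it where it stands.
Things that resemble listed ones, but are neither listed nor needed, are in the scene too. Leave any purple or turquoise look-alike of the clay_e alone.

How it is judged (in metres and radians):
On the way, in this order (a step that is already met when the one before it is completed fails the run):
1. both lumps of clay lie released in the upright tub (horizontal distance between each of clay_c_mid, clay_e_mid and tub_floor below 0.052 m and z of each of clay_c_mid, clay_e_mid in the frame of tub_floor below 0.08 m and contact force between each of clay_c, clay_e and the fingers below 0.1 N and angle between scrap_tub's own z axis and vertical below 0.15 rad), for 0.2 s.
2. the blue tile is lifted clear of the table (height (world z) of blue_tile_mid above 0.09 m and contact force between blue_tile and the fingers above 1 N), for 0.2 s.
At the end, for the whole second after the job is handed in: Lumps let go in the upright tub (within 52 mm of its axis, below the rim); blue tile held still by the fingers alone, plate middle within 18 mm of the lens axis, 140 +/- 25 mm from the glass, upright and facing the lens within 0.17 rad; other tiles and pot within 25 mm of their places (all of step 1 and x of blue_tile_mid in the frame of view_spot between -0.025 and 0.025 m and y of blue_tile_mid in the frame of view_spot between -0.018 and 0.018 m and z of blue_tile_mid in the frame of view_spot between -0.018 and 0.018 m and angle between the x axis of blue_tile_mid and the x axis of view_spot, either way round below 0.17 rad and angle between blue_tile_mid's own z axis and vertical below 0.17 rad and x of camera_lens in the frame of blue_tile_mid below -0.08 m and contact force between blue_tile and the fingers above 1 N and height (world z) of blue_tile_mid above 0.14 m and contact force between blue_tile and camera below 0.1 N and linear speed of blue_tile below 0.03 m/s and angular speed of blue_tile below 0.2 rad/s and distance of each of red_tile_mid, green_tile_mid, pot_mid from where it was at the start of the episode below 0.025 m and angle between each of red_tile_mid, green_tile_mid, pot_mid's own z axis and vertical below 0.15 rad); the arm keeps its last pose, push and grip.
It fails at once if the red tile is knocked over or moved by more than 25 mm (distance of red_tile_mid from where it was at the start of the episode above 0.025 m or angle between red_tile_mid's own z axis and vertical above 0.5 rad).
It fails at once if the green tile is knocked over or moved by more than 25 mm (distance of green_tile_mid from where it was at the start of the episode above 0.025 m or angle between green_tile_mid's own z axis and vertical above 0.5 rad).
It fails at once if the pinch pot is knocked over or moved by more than 25 mm (distance of pot_mid from where it was at the start of the episode above 0.025 m or angle between pot_mid's own z axis and vertical above 0.5 rad).
It fails at once if the camera is bumped with more than 4 N (contact force between camera and the arm above 4 N or contact force between camera and the fingers above 4 N or contact force between camera and blue_tile above 4 N or contact force between camera and clay_c above 4 N or contact force between camera and clay_e above 4 N).
It fails at once if the blue tile is picked up before the clay is in the tub (height (world z) of blue_tile_mid above 0.09 m and (not (horizontal distance between clay_c_mid and tub_floor below 0.052 m) or not (z of clay_c_mid in the frame of tub_floor below 0.08 m) or not (horizontal distance between clay_e_mid and tub_floor below 0.052 m) or not (z of clay_e_mid in the frame of tub_floor below 0.08 m) or not (angle between scrap_tub's own z axis and vertical below 0.15 rad))).
It also fails if it takes over 67 s, if anything falls off the work surface, if the arm or the gripper's body presses on something with over 40 N, if the wrist force passes 120 N, or if a joint passes its speed limit or range.

## Working session

There is one attempt and no reset: what is moved stays moved. The work goes in short steps, Python scripts to look and compute and a tool call to move; the robot and the scene stay as the last step left them, time stands still between calls to the robot, and variables do not carry over. Pictures are saved under pics/ and viewed, at most 10 in all, crops included, and the job is handed in when it is done.

Besides the shell and the picture viewer there is one more tool, called after "Request:" by a JSON object that holds its "name" and its "arguments", one argument or row to a line. drive_tool: Moves the arm, as the interface text tells. Its arguments: {"type":"object","properties":{"angular":{"type":"array","items":{"type":"array","items":{"type":"number"}}},"delta_pos":{"type":"array","items":{"type":"array","items":{"type":"number"}}},"gripper":{"type":"array","items":{"type":"number"}},"squeeze":{"type":"number"}},"required":["angular","delta_pos","gripper"]}

```bash
mkdir -p pics
cat > h.py <<'E'
import numpy as np, cv2
from scipy.spatial.transform import Rotation as R
from cell import telemetry, eyes, env, models
def Rm(o):
    o=np.array(o,float)
    if o.shape==(3,3): return o
    if o.size==4: return R.from_quat(o).as_matrix()
    return R.from_euler('xyz',o,degrees=True).as_matrix()
def ray(p,uv):
    n=cv2.undistortPoints(np.array(uv,float).reshape(-1,1,2),np.array(p['mtx']),np.array(p['D'])).reshape(-1,2)
    return np.c_[n,np.ones(len(n))]@Rm(p['orientation']).T
def onz(p,uv,z):
    d=ray(p,uv);o=np.array(p['origin']);return o+d*((z-o[2])/d[:,2])[:,None]
def proj(p,X):
    M=Rm(p['orientation']);t=-M.T@np.array(p['origin'])
    return cv2.projectPoints(np.array(X,float).reshape(-1,3),cv2.Rodrigues(M.T)[0],t,np.array(p['mtx']),np.array(p['D']))[0].reshape(-1,2)
def save(p,n,crop=None,k=1):
    im=p['pixels'][:,:,::-1]
    if crop: a,b,c,d=crop; im=im[b:d,a:c]
    cv2.imwrite('pics/'+n,cv2.resize(im,None,fx=k,fy=k,interpolation=cv2.INTER_CUBIC))
E
python3 - <<'E'
from h import *
np.set_printoptions(precision=3,suppress=True)
Z=dict(camera=.1,clay_c_mid=.0165,clay_e_mid=.019,blue_tile_mid=.029,red_tile_mid=.029,green_tile_mid=.029,scrap_tub=.04,pot_mid=.018)
for c in ('scene','side'):
    p=eyes.read_camera(c);save(p,c+'0.png',k=1.5);print(c,p['origin'],p['orientation'])
    for n,z in Z.items():
        for r in models.search_frame(p,n)[:4]: print(n,np.round(r['centre']),round(r['p'],2),onz(p,r['centre'],z)[0])
print(env.finger_overhang,telemetry.get_obs())
a,b=cv2.imread('pics/scene0.png'),cv2.imread('pics/side0.png')
E
```

```text
scene [-0.31   0.561  0.724] [-122.435   -1.14  -123.81 ]
camera [107. 229.] 0.78 [0.564 0.395 0.1  ]
clay_c_mid [210. 257.] 0.74 [0.418 0.181 0.016]
clay_c_mid [207. 220.] 0.46 [0.565 0.107 0.016]
clay_c_mid [304. 185.] 0.29 [ 0.572 -0.269  0.016]
clay_e_mid [327. 180.] 0.71 [ 0.552 -0.358  0.019]
clay_e_mid [343. 198.] 0.66 [ 0.435 -0.32   0.019]
clay_e_mid [258. 240.] 0.6 [0.405 0.035 0.019]
clay_e_mid [207. 224.] 0.54 [0.548 0.119 0.019]
blue_tile_mid [307. 187.] 0.59 [ 0.542 -0.256  0.029]
blue_tile_mid [107. 221.] 0.27 [0.701 0.366 0.029]
red_tile_mid [343. 201.] 0.46 [ 0.412 -0.295  0.029]
green_tile_mid [314. 215.] 0.72 [ 0.403 -0.166  0.029]
green_tile_mid [206. 219.] 0.23 [0.555 0.116 0.029]
scrap_tub [256. 201.] 0.63 [ 0.545 -0.054  0.04 ]
pot_mid [158. 286.] 0.82 [0.389 0.341 0.018]
side [ 0.346 -0.856  0.815] [-127.216    0.312   -8.272]
camera [259. 131.] 0.74 [0.551 0.46  0.1  ]
camera [307. 304.] 0.49 [ 0.534 -0.323  0.1  ]
clay_e_mid [320. 340.] 0.73 [ 0.559 -0.363  0.019]
clay_e_mid [231. 232.] 0.69 [0.398 0.018 0.019]
clay_e_mid [277. 210.] 0.45 [0.551 0.096 0.019]
blue_tile_mid [307. 302.] 0.74 [ 0.553 -0.267  0.029]
blue_tile_mid [281. 236.] 0.63 [ 0.538 -0.03   0.029]
red_tile_mid [261. 328.] 0.62 [ 0.434 -0.32   0.029]
green_tile_mid [248. 286.] 0.7 [ 0.422 -0.195  0.029]
scrap_tub [282. 234.] 0.93 [ 0.539 -0.036  0.04 ]
pot_mid [217. 171.] 0.77 [0.38  0.344 0.018]
0.014 {'time_s': 0.9, 'qpos': array([ 0.807, 18.392, -4.016, 83.108,  1.296, 78.54 , -3.261]), 'joint_velocities': array([ 0.054, -0.015, -0.035,  0.01 , -0.031,  0.018,  0.039]), 'effort': array([ -0.001, -49.11 ,  -0.404, -31.277,  -0.064,   0.034,   0.   ]), 'tool_pos': array([ 0.65 , -0.   ,  0.237]), 'tool_rot': array([179.995,   0.003,  90.001]), 'force': array([ 0.663,  0.162, -0.868]), 'wrist_torque': array([0.028, 0.038, 0.032]), 'grasp_force': 0.0, 'grip_width': 0.08715526656136759}
```

View pics/scene0.png

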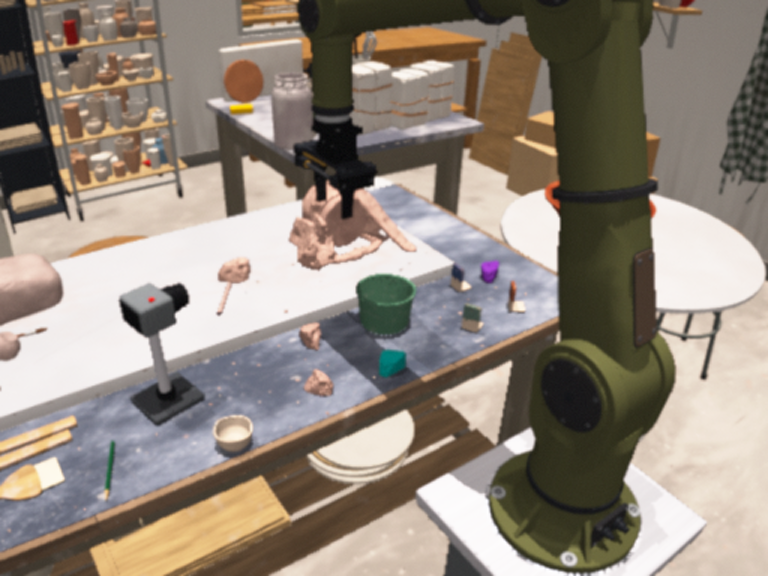

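View pics/side0.png

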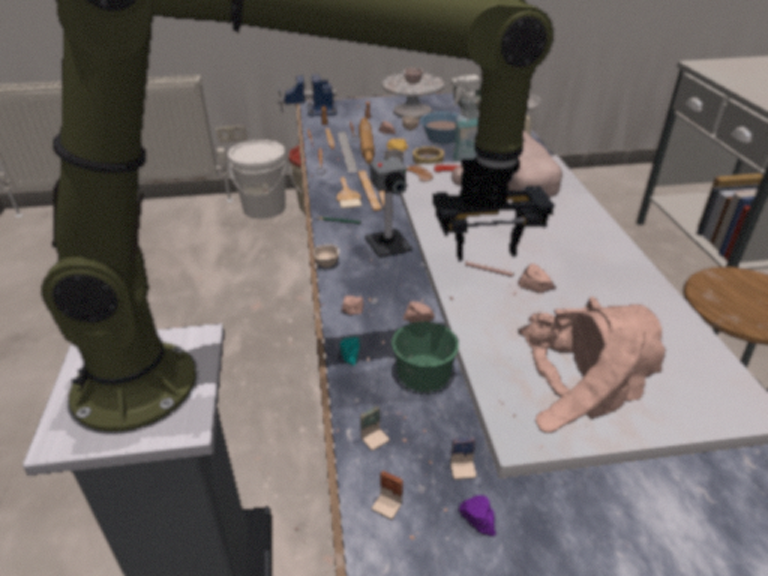

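Scene view: candidates for the lumps are the two clay lumps on the dark table at about (212,254) and (207,223) px. Their look-alikes are turquoise (260,242), purple (327,180) and a clay piece on the white board at (157,178). The blue tile is at (306,185), red at (343,198), green at (314,212), the tub at (256,202), the pot at (156,288) and the camera at (107,230). Next I'll look from above with the wrist camera.

Request:
{"name": "drive_tool", "arguments": {
  "angular": [
    [0,0,0],
    [0,0,0],
    [0,0,0],
    [0,0,0],
    [0,0,0],
    [0,0,0],
    [0,0,0]
  ],
  "delta_pos": [
    [2,-3,-1],
    [2,-3,-1],
    [2,-3,-1],
    [2,-3,-1],
    [2,-3,-1],
    [0,0,0],
    [0,0,0]
  ],
  "gripper": [8.7,8.7,8.7,8.7,8.7,8.7,8.7]
}}

```text
time_s: 1.6
tool_pos: [0.5, 0.1003, 0.2874]
tool_rot: [179.9, 0.0, 90.1]
force: [0.1, 0.0, -0.0]
grip_width: 0.087
grasp_force: 0.0
```

Run:
```python
from h import *
np.set_printoptions(precision=3,suppress=True)
p=eyes.read_camera('wrist');save(p,'w1.png',k=1.5);print(p['origin'],p['orientation'],p['mtx'])
for n,z in dict(clay_c_mid=.0165,clay_e_mid=.019,scrap_tub=.04,camera=.1).items():
    for r in models.cut_out(p,n)[:4]:
        ys,xs=np.nonzero(r['pixels']);X=onz(p,np.c_[xs,ys],z)[:,:2].astype(np.float32)
        print(n,np.round(r['centre']),round(r['p'],2),onz(p,r['centre'],z)[0],cv2.minAreaRect(X))
p=eyes.read_camera('scene')
save(p,'s1.png',(60,170,360,340),2.6)
```

```text
[0.5   0.185 0.435] [162.221  -0.142   0.071] [[305.172   0.    256.985]
 [  0.    305.172 196.18 ]
 [  0.      0.      1.   ]]
clay_c_mid [202. 111.] 0.8 [0.427 0.169 0.017] ((0.42479410767555237, 0.16659410297870636), (0.05072896555066109, 0.04416321590542793), 8.856986045837402)
clay_e_mid [296. 156.] 0.74 [0.555 0.11  0.019] ((0.5556082725524902, 0.10852959752082825), (0.040665410459041595, 0.06348668783903122), 79.8298568725586)
clay_e_mid [188. 216.] 0.62 [0.399 0.02  0.019] ((0.4044014811515808, 0.028005624189972878), (0.0648021399974823, 0.038284219801425934), 85.37613677978516)
clay_e_mid [208. 331.] 0.35 [ 0.417 -0.191  0.019] ((0.4163472056388855, -0.19310937821865082), (0.07944392412900925, 0.04188478738069534), 52.920719146728516)
scrap_tub [284. 263.] 0.73 [ 0.541 -0.046  0.04 ] ((0.5405455827713013, -0.06622125953435898), (0.15353000164031982, 0.1258554905653), 72.76007080078125)
camera [294. 155.] 0.27 [0.542 0.126 0.1  ] ((0.5450302958488464, 0.12729835510253906), (0.03469456732273102, 0.04942261055111885), 63.519309997558594)
```

View pics/w1.png

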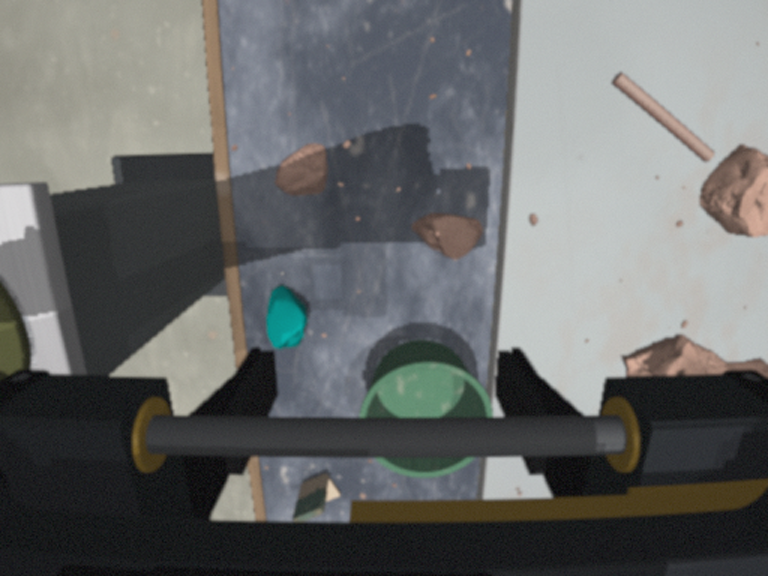

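Top view: c is at (202,111) px, slightly oblique, and e is at (299,156) px with its long side roughly along world x. Turquoise is at (190,213). The two positions agree with the other cameras. I'll move closer for one crop to get the pinch directions.

Request:
{"name": "drive_tool", "arguments": {
  "angular": [
    [0,0,0],
    [0,0,0],
    [0,0,0],
    [0,0,0]
  ],
  "delta_pos": [
    [-1.5,-0.5,4],
    [-1.5,-0.5,4],
    [0,0,0],
    [0,0,0]
  ],
  "gripper": [8.7,8.7,8.7,8.7]
}}

```text
time_s: 2.3
tool_pos: [0.4903, 0.07, 0.2069]
tool_rot: [-180.0, -0.0, 89.9]
force: [0.2, 0.6, 0.6]
grip_width: 0.0868
grasp_force: 0.0
```

```bash
cat >> h.py <<'E'
def blobs(p,n,z):
    for r in models.cut_out(p,n)[:3]:
        ys,xs=np.nonzero(r['pixels']);X=onz(p,np.c_[xs,ys],z)[:,:2].astype(np.float32)
        w,v=np.linalg.eigh(np.cov(X.T));a=np.degrees(np.arctan2(v[1,0],v[0,0]))%180
        (c,s,ang)=cv2.minAreaRect(X)
        print(n,np.round(r['centre']),round(r['p'],2),'mean',X.mean(0),'short axis deg',round(a),'sig',np.sqrt(w),'rect',np.round(c,3),np.round(s,3),round(ang))
E
python3 - <<'E'
from h import *
np.set_printoptions(precision=3,suppress=True)
p=eyes.read_camera('wrist')
blobs(p,'clay_c_mid',.015);blobs(p,'clay_e_mid',.018)
save(p,'w2.png',(140,20,380,220),3.3)
for r in models.cut_out(p,'scrap_tub')[:2]: print(r['p'],r['centre'])
E
```

```text
clay_c_mid [198.  88.] 0.81 mean [0.427 0.165] short axis deg 129 sig [0.01  0.013] rect [0.424 0.165] [0.048 0.044] 8
clay_e_mid [181. 212.] 0.67 mean [0.403 0.028] short axis deg 180 sig [0.011 0.016] rect [0.404 0.029] [0.063 0.041] 85
clay_e_mid [319. 142.] 0.66 mean [0.558 0.111] short axis deg 78 sig [0.01  0.016] rect [0.556 0.114] [0.043 0.061] 60
0.65 [294.5, 275.0]
```

View pics/w2.png

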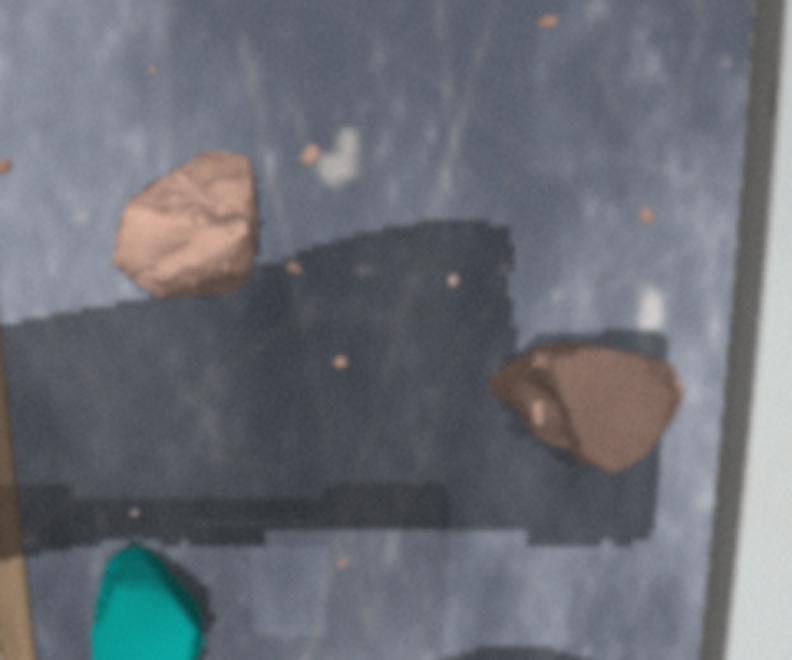

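Both lumps are confirmed in the crop. c is the near-square lump at (187,225) with facets across about 129°. e is the longer one at (590,405), to be pinched along about 78°. Moving to c.

Request:
{"name": "drive_tool", "arguments": {
  "angular": [
    [0,0,0],
    [0,0,0],
    [0,0,0],
    [0,0,0.148],
    [0,0,0.148],
    [0,0,0.148],
    [0,0,0.148],
    [0,0,0.148],
    [0,0,0.15],
    [0,0,0],
    [0,0,0],
    [0,0,0],
    [0,0,0],
    [0,0,0]
  ],
  "delta_pos": [
    [3.2,-2.1,0],
    [3.2,-2.2,0],
    [3.2,-2.2,0],
    [0,0,2],
    [0,0,2],
    [0,0,2],
    [0,0,2],
    [0,0,2],
    [0,0,2],
    [0,0,2],
    [0,0,2],
    [0,0,2],
    [0,0,0.9],
    [0,0,0]
  ],
  "gripper": [8.7,8.7,8.7,8.7,8.7,8.7,8.7,8.7,8.7,8.7,8.7,8.7,8.7,8.7],
  "squeeze": 25
}}

```text
time_s: 3.9
tool_pos: [0.4249, 0.1663, 0.0174]
tool_rot: [-180.0, 0.0, 39.0]
force: [-0.4, -0.6, -0.2]
grip_width: 0.0871
grasp_force: 0.0
```

Request:
{"name": "drive_tool", "arguments": {
  "angular": [
    [0,0,0],
    [0,0,0],
    [0,0,0],
    [0,0,0],
    [0,0,0],
    [0,0,0],
    [0,0,0],
    [0,0,0],
    [0,0,0],
    [0,0,0],
    [0,0,0],
    [0,0,0],
    [0,0,0]
  ],
  "delta_pos": [
    [0,0,0],
    [0,0,0],
    [0,0,0],
    [0,0,0],
    [0,0,0],
    [0,0,0],
    [0,0,-2],
    [0,0,-3],
    [0,0,-3],
    [0,0,-3],
    [0,0,-3],
    [0,0,0],
    [0,0,0]
  ],
  "gripper": [4,2,0,0,0,0,0,0,0,0,0,0,0],
  "squeeze": 25
}}

```text
time_s: 5.2
tool_pos: [0.4253, 0.166, 0.158]
tool_rot: [180.0, -0.1, 39.0]
force: [0.4, -0.2, -0.5]
grip_width: 0.0009
grasp_force: 0.0
```

Run:
```python
from h import *
np.set_printoptions(precision=3,suppress=True)
p=eyes.read_camera('scene');q=eyes.read_camera('wrist');s=eyes.read_camera('side')
for r in models.cut_out(p,'clay_c_mid')[:2]: print('scene c',r['p'],r['centre'])
for P in (p,q,s):
  for r in models.cut_out(P,'scrap_tub')[:2]:
    ys,xs=np.nonzero(r['pixels']); e=cv2.minEnclosingCircle(onz(P,np.c_[xs,ys],.08)[:,:2].astype(np.float32)); print(r['p'],r['centre'],onz(P,r['centre'],.05)[0],e)
im=np.hstack([p['pixels'][150:350,100:350],q['pixels'][100:300,100:350]]);cv2.imwrite('pics/g1.png',cv2.resize(im[:,:,::-1],None,fx=1.6,fy=1.6))
```

```text
scene c 0.69 [210.0, 259.6]
0.97 [256.3, 202.2] [ 0.527 -0.041  0.05 ] ((0.49327826499938965, -0.01964733377099037), 0.10611169040203094)
0.97 [468.4, 228.8] [ 0.528 -0.009  0.05 ] ((0.5275607109069824, 0.010907595045864582), 0.04442927613854408)
0.58 [280.8, 235.1] [ 0.532 -0.05   0.05 ] ((0.5281362533569336, -0.0848449245095253), 0.09154593199491501)
```

View pics/g1.png

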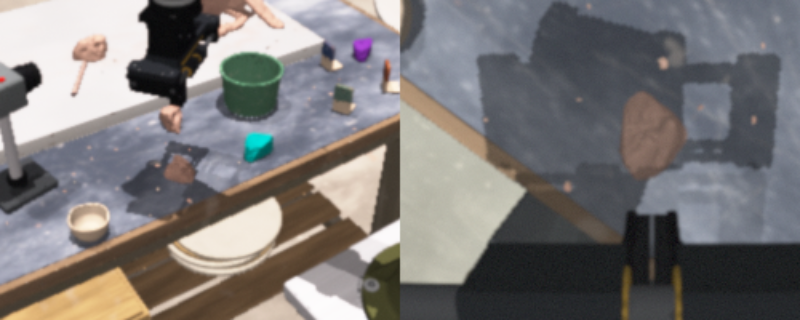

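The grasp on c slipped. In the wrist view the lump is at about (652,135) in the picture, still upright and ahead of the fingers, and wedge-shaped. Measuring it again.

Run:
```python
from h import *
np.set_printoptions(precision=3,suppress=True)
p=eyes.read_camera('wrist')
blobs(p,'clay_c_mid',.015)
save(p,'w3.png',(180,120,340,250),4.6)
```

```text
clay_c_mid [256. 184.] 0.71 mean [0.425 0.169] short axis deg 124 sig [0.01  0.014] rect [0.423 0.17 ] [0.043 0.048] 89
```

View pics/w3.png

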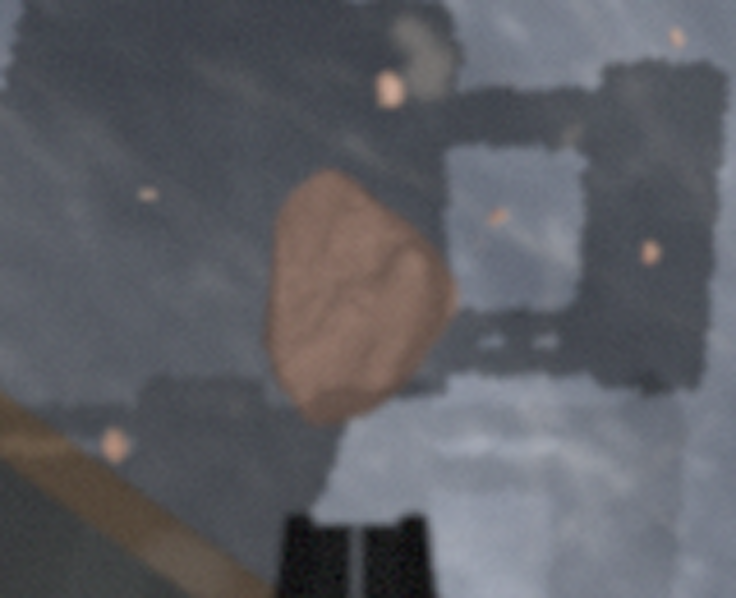

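The lump has hardly moved, at (0.425, 0.169), so the fingers were probably still closing when I lifted. Retrying and checking the grip before lifting.

Request:
{"name": "drive_tool", "arguments": {
  "angular": [
    [0,0,0],
    [0,0,0],
    [0,0,0],
    [0,0,0],
    [0,0,0],
    [0,0,0],
    [0,0,0],
    [0,0,0],
    [0,0,0],
    [0,0,0],
    [0,0,0]
  ],
  "delta_pos": [
    [0.2,-0.2,0],
    [0,0,0],
    [0,0,0],
    [0,0,0],
    [0,0,0],
    [0,0,3],
    [0,0,3],
    [0,0,3],
    [0,0,3],
    [0,0,2.1],
    [0,0,0]
  ],
  "gripper": [8.7,8.7,8.7,8.7,8.7,8.7,8.7,8.7,8.7,8.7,8.7]
}}

```text
time_s: 6.75
tool_pos: [0.4254, 0.1689, 0.0158]
tool_rot: [-180.0, 0.0, 39.0]
force: [0.2, 0.4, 0.6]
grip_width: 0.0802
grasp_force: 0.0
```

Request:
{"name": "drive_tool", "arguments": {
  "angular": [
    [0,0,0],
    [0,0,0],
    [0,0,0],
    [0,0,0],
    [0,0,0],
    [0,0,0],
    [0,0,0]
  ],
  "delta_pos": [
    [0,0,0],
    [0,0,0],
    [0,0,0],
    [0,0,0],
    [0,0,0],
    [0,0,0],
    [0,0,0]
  ],
  "gripper": [2,2,2,2,2,2,2]
}}

```text
time_s: 7.45
tool_pos: [0.4253, 0.1687, 0.0166]
tool_rot: [180.0, -0.0, 39.0]
force: [-0.6, -0.8, -1.0]
grip_width: 0.0412
grasp_force: 24.1
```

Request:
{"name": "drive_tool", "arguments": {
  "angular": [
    [0,0,0],
    [0,0,0],
    [0,0,0],
    [0,0,0],
    [0,0,0]
  ],
  "delta_pos": [
    [0,0,-1],
    [0,0,-2],
    [0,0,-3],
    [0,0,-3],
    [0,0,-3]
  ],
  "gripper": [2,2,2,2,2]
}}

```text
time_s: 7.95
tool_pos: [0.4251, 0.1688, 0.1383]
tool_rot: [180.0, -0.0, 39.0]
force: [0.1, 0.2, -1.4]
grip_width: 0.041
grasp_force: 24.1
```

Run:
```python
from h import *
np.set_printoptions(precision=3,suppress=True)
p=eyes.read_camera('scene');s=eyes.read_camera('side')
print(onz(p,[257,193],.08),onz(s,[283,230],.08))
w=dict(p);q=eyes.read_camera('wrist');w['origin']=[.5,.185,.435];w['orientation']=[162.221,-.142,.071];w['mtx']=q['mtx'];w['D']=q['D']
print(onz(w,[[284.5,278],[241,277],[328,277],[284.5,317]],.08))
```

```text
[[ 0.53  -0.045  0.08 ]] [[ 0.535 -0.062  0.08 ]]
[[ 0.538 -0.045  0.08 ]
 [ 0.48  -0.043  0.08 ]
 [ 0.597 -0.043  0.08 ]
 [ 0.54  -0.109  0.08 ]]
```

Request:
{"name": "drive_tool", "arguments": {
  "angular": [
    [0,0,0],
    [0,0,0],
    [0,0,0],
    [0,0,0],
    [0,0,0],
    [0,0,0],
    [0,0,0],
    [0,0,0],
    [0,0,0],
    [0,0,0],
    [0,0,0],
    [0,0,0]
  ],
  "delta_pos": [
    [-0.7,3,-1],
    [-0.7,3.5,-0.5],
    [-0.7,3.5,0],
    [-0.7,3.5,0],
    [-0.7,3.5,0],
    [-0.7,3.5,0],
    [-0.7,3.5,0],
    [0,0,0],
    [0,0,3],
    [0,0,3],
    [0,0,2.5],
    [0,0,0]
  ],
  "gripper": [2,2,2,2,2,2,2,2,2,2,2,2]
}}

```text
time_s: 9.3
tool_pos: [0.534, -0.0478, 0.0621]
tool_rot: [-179.6, 0.4, 39.0]
force: [-0.7, -1.3, -1.5]
grip_width: 0.041
grasp_force: 24.1
```

Request:
{"name": "drive_tool", "arguments": {
  "angular": [
    [0,0,0],
    [0,0,0],
    [0,0,0],
    [0,0,0],
    [0,0,0],
    [0,0,0],
    [0,0,0],
    [0,0,0]
  ],
  "delta_pos": [
    [0,0,0],
    [0,0,0],
    [0,0,0],
    [0,0,0],
    [0,0,0],
    [0,0,-3],
    [0,0,-3],
    [0,0,-3]
  ],
  "gripper": [6,6,6,6,6,6,6,6]
}}

```text
time_s: 10.1
tool_pos: [0.5381, -0.0486, 0.1578]
tool_rot: [-180.0, 0.0, 39.0]
force: [0.5, -0.1, -0.9]
grip_width: 0.06
grasp_force: 0.0
```

Request:
{"name": "drive_tool", "arguments": {
  "angular": [
    [0,0,0],
    [0,0,0],
    [0,0,0],
    [0,0,0],
    [0,0,0.148],
    [0,0,0.148],
    [0,0,0.148],
    [0,0,0.148],
    [0,0,0.148],
    [0,0,0.15],
    [0,0,0]
  ],
  "delta_pos": [
    [2.8,-2.8,0],
    [2.9,-2.8,0],
    [2.9,-2.8,0],
    [2.9,-2.8,0],
    [0,0,0],
    [0,0,0],
    [0,0,0],
    [0,0,0],
    [0,0,0],
    [0,0,0],
    [0,0,0]
  ],
  "gripper": [8.7,8.7,8.7,8.7,8.7,8.7,8.7,8.7,8.7,8.7,8.7]
}}

```text
time_s: 11.2
tool_pos: [0.5572, 0.1108, 0.1568]
tool_rot: [180.0, -0.0, -12.0]
force: [0.7, -0.1, 0.3]
grip_width: 0.0869
grasp_force: 0.0
```

Run:
```python
from h import *
np.set_printoptions(precision=3,suppress=True)
p=eyes.read_camera('wrist')
blobs(p,'clay_e_mid',.018); blobs(p,'clay_c_mid',.02)
save(p,'w4.png',k=1.2)
```

```text
clay_e_mid [341. 314.] 0.6 mean [0.395 0.044] short axis deg 137 sig [0.003 0.01 ] rect [0.393 0.04 ] [0.042 0.012] 47
clay_c_mid [416. 180.] 0.8 mean [ 0.533 -0.045] short axis deg 102 sig [0.01  0.012] rect [ 0.533 -0.047] [0.042 0.044] 64
clay_c_mid [ 20. 231.] 0.49 mean [0.566 0.369] short axis deg 168 sig [0.014 0.016] rect [0.569 0.371] [0.07  0.055] 83
```

View pics/w4.png

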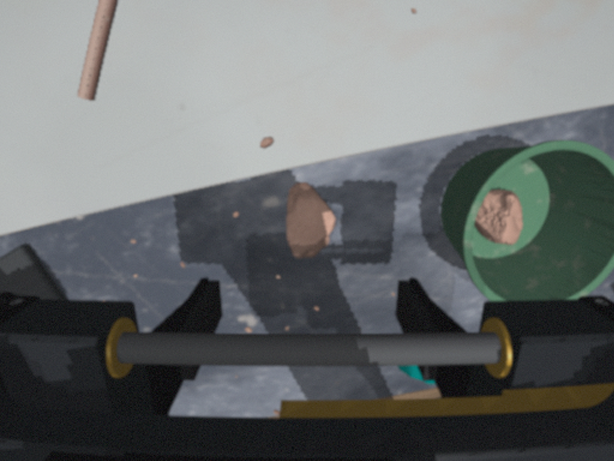

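c lies in the tub at (415,180) px. e, at (258,183) px, sits between the open fingers and is aligned with them. Descending.

Request:
{"name": "drive_tool", "arguments": {
  "angular": [
    [0,0,0],
    [0,0,0],
    [0,0,0],
    [0,0,0],
    [0,0,0],
    [0,0,0],
    [0,0,0],
    [0,0,0],
    [0,0,0],
    [0,0,0],
    [0,0,0],
    [0,0,0],
    [0,0,0]
  ],
  "delta_pos": [
    [0,0,3],
    [0,0,3],
    [0,0,3],
    [0,0,3],
    [0,0,1.3],
    [0,0,0],
    [0,0,0],
    [0,0,0],
    [0,0,0],
    [0,0,0],
    [0,0,0],
    [0,0,0],
    [0,0,0]
  ],
  "gripper": [8.7,8.7,8.7,8.7,8.7,8.7,2,2,2,2,2,2,2]
}}

```text
time_s: 12.65
tool_pos: [0.5572, 0.1108, 0.0236]
tool_rot: [180.0, -0.0, -12.0]
force: [0.4, -0.6, -0.1]
grip_width: 0.039
grasp_force: 0.1
```

Request:
{"name": "drive_tool", "arguments": {
  "angular": [
    [0,0,0],
    [0,0,0],
    [0,0,0],
    [0,0,0],
    [0,0,0]
  ],
  "delta_pos": [
    [0,0,-1],
    [0,0,-2],
    [0,0,-3],
    [0,0,-4],
    [0,0,-4]
  ],
  "gripper": [2,2,2,2,2]
}}

```text
time_s: 13.15
tool_pos: [0.5567, 0.1108, 0.1653]
tool_rot: [180.0, 0.0, -12.0]
force: [0.8, 0.2, 0.2]
grip_width: 0.0376
grasp_force: 25.0
```

Request:
{"name": "drive_tool", "arguments": {
  "angular": [
    [0,0,0],
    [0,0,0],
    [0,0,0],
    [0,0,0],
    [0,0,0],
    [0,0,0],
    [0,0,0],
    [0,0,0],
    [0,0,0],
    [0,0,0]
  ],
  "delta_pos": [
    [0.3,3.2,0],
    [0.3,3.2,0],
    [0.3,3.2,0],
    [0.3,3.2,0],
    [0.3,3.1,0],
    [0,0,0],
    [0,0,3],
    [0,0,3],
    [0,0,2.5],
    [0,0,0]
  ],
  "gripper": [2,2,2,2,2,2,2,2,2,2]
}}

```text
time_s: 14.15
tool_pos: [0.5359, -0.0468, 0.0755]
tool_rot: [180.0, 0.4, -11.9]
force: [-0.7, 0.7, -1.4]
grip_width: 0.0379
grasp_force: 25.0
```

Request:
{"name": "drive_tool", "arguments": {
  "angular": [
    [0,0,0],
    [0,0,0],
    [0,0,0],
    [0,0,0],
    [0,0,0],
    [0,0,0],
    [0,0,0],
    [0,0,0]
  ],
  "delta_pos": [
    [0,0,0],
    [0,0,0],
    [0,0,0],
    [0,0,0],
    [0,0,0],
    [0,0,-4],
    [0,0,-4],
    [0,0,-4]
  ],
  "gripper": [6,6,6,6,6,6,6,6]
}}

```text
time_s: 14.95
tool_pos: [0.5385, -0.0478, 0.2001]
tool_rot: [180.0, 0.0, -12.0]
force: [0.8, 0.5, -0.1]
grip_width: 0.0598
grasp_force: 0.0
```

Request:
{"name": "drive_tool", "arguments": {
  "angular": [
    [0,0,0],
    [0,0,0],
    [0,0,0],
    [0,0,0],
    [0,0,-0.148],
    [0,0,-0.148],
    [0,0,-0.148],
    [0,0,-0.148],
    [0,0,-0.148],
    [0,0,-0.148],
    [0,0,-0.148],
    [0,0,-0.148],
    [0,0,-0.148],
    [0,0,-0.148],
    [0,0,-0.148],
    [0,0,-0.15],
    [0,0,0],
    [0,0,0]
  ],
  "delta_pos": [
    [1.1,3.6,-1],
    [1.1,3.6,-1],
    [1.1,3.7,-1],
    [1,3.7,-1],
    [0,0,0],
    [0,0,0],
    [0,0,0],
    [0,0,0],
    [0,0,0],
    [0,0,0],
    [0,0,0],
    [0,0,0],
    [0,0,0],
    [0,0,0],
    [0,0,0],
    [0,0,0],
    [0,0,0],
    [0,0,0]
  ],
  "gripper": [6,6,6,6,6,6,6,6,6,6,6,6,6,6,6,6,6,6]
}}

```text
time_s: 16.75
tool_pos: [0.5505, -0.1996, 0.2387]
tool_rot: [180.0, 0.0, 89.7]
force: [-0.0, 1.1, 0.1]
grip_width: 0.06
grasp_force: 0.0
```

Run:
```python
from h import *
np.set_printoptions(precision=3,suppress=True)
p=eyes.read_camera('wrist')
blobs(p,'blue_tile',.0); 
blobs(p,'blue_tile_mid',.029); 
blobs(p,'clay_e_mid',.03); blobs(p,'clay_c_mid',.03)
# board-camera: side and scene looks
s=eyes.read_camera('side')
im=np.hstack([p['pixels'][20:384,130:430],s['pixels'][20:384,180:380]]);cv2.imwrite('pics/w5.png',cv2.resize(im[:,:,::-1],None,fx=1.6,fy=1.6))
np.save('w5.npy',dict(p=p,s=s),allow_pickle=True)
```

```text
blue_tile [261. 223.] 0.81 mean [ 0.557 -0.277] short axis deg 79 sig [0.01  0.012] rect [ 0.557 -0.277] [0.034 0.041] 90
blue_tile_mid [261. 222.] 0.74 mean [ 0.556 -0.264] short axis deg 73 sig [0.009 0.011] rect [ 0.557 -0.264] [0.033 0.038] 90
clay_e_mid [256. 271.] 0.73 mean [ 0.551 -0.334] short axis deg 70 sig [0.006 0.011] rect [ 0.553 -0.332] [0.027 0.04 ] 86
clay_e_mid [259.  18.] 0.72 mean [ 0.554 -0.032] short axis deg 70 sig [0.01  0.016] rect [ 0.555 -0.03 ] [0.042 0.061] 53
clay_e_mid [127.   7.] 0.45 mean [ 0.416 -0.012] short axis deg 76 sig [0.002 0.004] rect [ 0.415 -0.013] [0.008 0.017] 87
clay_c_mid [235.  40.] 0.92 mean [ 0.529 -0.054] short axis deg 63 sig [0.008 0.011] rect [ 0.529 -0.056] [0.031 0.043] 54
```

View pics/w5.png

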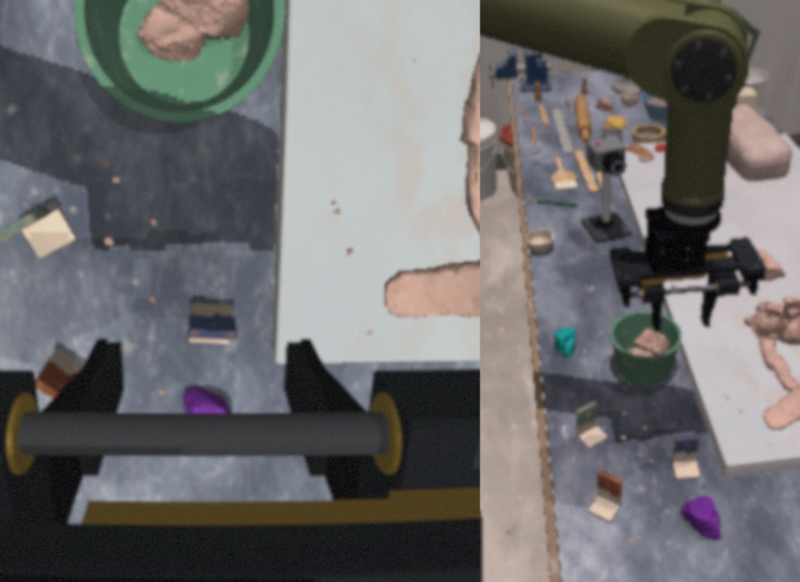

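Both lumps lie in the tub, at (155,30) and (205,12) in the left crop. The blue tile is at (212,320) there, with its face and pale lower edge towards +y and its foot towards −y. Working out its plate position and angle, plus a first fix on the bench camera.

Run:
```python
from h import *
np.set_printoptions(precision=3,suppress=True)
d=np.load('w5.npy',allow_pickle=True).item();p,s=d['p'],d['s']
print('face bottom',onz(p,[[248,208],[278,208]],0),'tan/blue z?',onz(p,[[248,219],[278,219]],.02),'top',onz(p,[[248,231],[278,231]],.058),onz(p,[[248,235],[278,235]],.006))
p=eyes.read_camera('wrist');m=models.cut_out(p,'blue_tile')[0]['pixels']
cols=np.nonzero(m.any(0))[0][3:-3]; t=m.argmax(0)[cols]; b=m.shape[0]-1-m[::-1].argmax(0)[cols]
print('mask cols',cols[[0,-1]],'top',t,'bot',b)
T=onz(p,np.c_[cols,t],0);B=onz(p,np.c_[cols,b],.03)
for X in (T,B): print('edge deg',np.degrees(np.polyfit(X[:,0],X[:,1],1)[0]),X.mean(0))
sc=eyes.read_camera('scene')
print('base',onz(sc,np.array([[130,398],[161,420],[204,396],[175,378]])/1.5,.008))
print('lens scene',onz(sc,np.array([[181,297],[150,310]])/1.5,.19),'side',onz(s,np.array([[397,183],[389,178]])/1.5,.19))
save(p,'w6.png',(235,195,295,250),10)
```

```text
face bottom [[ 0.538 -0.256  0.   ]
 [ 0.579 -0.256  0.   ]] tan/blue z? [[ 0.539 -0.263  0.02 ]
 [ 0.577 -0.264  0.02 ]] top [[ 0.54  -0.263  0.058]
 [ 0.575 -0.263  0.058]] [[ 0.538 -0.293  0.006]
 [ 0.579 -0.293  0.006]]
mask cols [129 173] top [164 163 162 162 162 161 161 160 160 159 158 158 157 156 156 155 155 154
 154 153 153 152 152 151 151 150 150 150 149 149 148 148 147 147 147 148
 149 150 151 153 154 155 157 158 160] bot [171 170 170 169 169 168 168 167 167 166 165 164 164 164 164 164 166 167
 168 170 171 173 174 176 178 179 179 179 179 179 178 178 177 177 176 176
 175 175 174 174 173 173 172 172 171]
edge deg 13.894143568789968 [ 0.414 -0.182  0.   ]
edge deg -13.597855021217107 [ 0.423 -0.198  0.03 ]
base [[0.566 0.468 0.008]
 [0.484 0.438 0.008]
 [0.503 0.354 0.008]
 [0.577 0.381 0.008]]
lens scene [[0.543 0.353 0.19 ]
 [0.532 0.407 0.19 ]] side [[0.553 0.356 0.19 ]
 [0.539 0.384 0.19 ]]
```

View pics/w6.png

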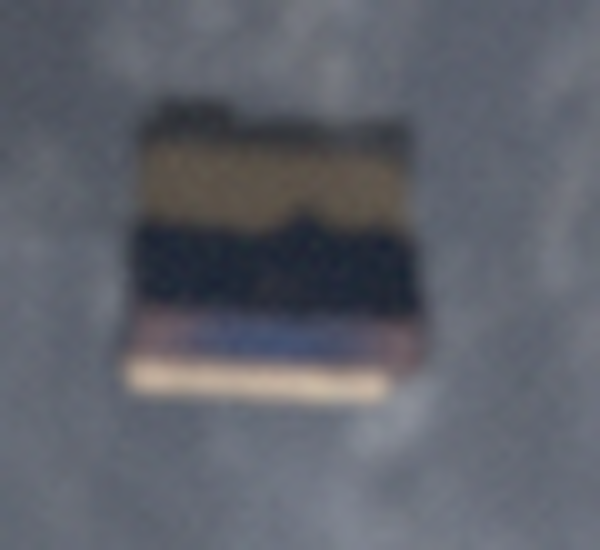

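The crop shows the tile tilted only about −2.5°. Its plate middle is at (0.5575, −0.260), and the sizes agree (36 mm wide, face bottom and top edge at the same y). Grasping it.

Request:
{"name": "drive_tool", "arguments": {
  "angular": [
    [0,0,0],
    [0,0,0],
    [0,0,0.038],
    [0,0,0],
    [0,0,0],
    [0,0,0],
    [0,0,0],
    [0,0,0],
    [0,0,0],
    [0,0,0],
    [0,0,0]
  ],
  "delta_pos": [
    [-3,0.4,0],
    [-3.05,0.3,0],
    [0,0,2],
    [0,0,3],
    [0,0,3],
    [0,0,3],
    [0,0,3],
    [0,0,3],
    [0,0,2],
    [0,0,0.9],
    [0,0,0]
  ],
  "gripper": [7,7,7,7,7,7,7,7,7,7,7]
}}

```text
time_s: 18.3
tool_pos: [0.5566, -0.2597, 0.0383]
tool_rot: [-179.9, -0.0, 87.7]
force: [-0.4, 0.1, 0.0]
grip_width: 0.0698
grasp_force: 0.0
```

Request:
{"name": "drive_tool", "arguments": {
  "angular": [
    [0,0,0],
    [0,0,0],
    [0,0,0],
    [0,0,0],
    [0,0,0],
    [0,0,0],
    [0,0,0],
    [0,0,0],
    [0,0,0]
  ],
  "delta_pos": [
    [0,0,0],
    [0,0,0],
    [0,0,0],
    [0,0,0],
    [0,0,0],
    [0,0,0],
    [0,0,0],
    [0,0,0],
    [0,0,0]
  ],
  "gripper": [3,3,3,3,3,3,3,3,3]
}}

```text
time_s: 19.2
tool_pos: [0.5577, -0.2601, 0.04]
tool_rot: [180.0, 0.0, 87.7]
force: [-1.2, 0.0, 4.0]
grip_width: 0.0356
grasp_force: 25.0
```

Request:
{"name": "drive_tool", "arguments": {
  "angular": [
    [0,0,0],
    [0,0,0],
    [0,0,0],
    [0,0,0],
    [0,0,0],
    [0,0,0],
    [0,0,0],
    [0,0,0],
    [0,0,0],
    [0,0,0],
    [0,0,0],
    [0,0,0],
    [0,0,0]
  ],
  "delta_pos": [
    [0,0,-1],
    [0,0,-2],
    [0,0,-2.5],
    [0,0,-2.5],
    [0,0,-2.5],
    [0,0,-2.5],
    [0,0,-2.5],
    [0,0,-2.5],
    [0,0,-3],
    [0,0,-3],
    [0,0,-3],
    [0,0,-3],
    [0,0,0]
  ],
  "gripper": [3,3,3,3,3,3,3,3,3,3,3,3,3]
}}

```text
time_s: 20.5
tool_pos: [0.5588, -0.2607, 0.3451]
tool_rot: [179.5, 0.2, 87.7]
force: [0.3, 0.1, -0.8]
grip_width: 0.0354
grasp_force: 25.0
```

Request:
{"name": "drive_tool", "arguments": {
  "angular": [
    [0,0,0],
    [0,0,0],
    [0,0,0],
    [0,0,0],
    [0,0,0],
    [0,0,0],
    [0,0,0],
    [0,0,0],
    [0,0,0],
    [0,0,0],
    [0,0,0],
    [0,0,0],
    [0,0,0],
    [0,0,0],
    [0,0,0],
    [0,0,0],
    [0,0,0],
    [0,0,0],
    [0,0,0],
    [0,0,0]
  ],
  "delta_pos": [
    [2,-0.3,0],
    [3,-0.3,0],
    [3,-0.3,0],
    [3,-0.3,0],
    [3,-0.3,0],
    [3,-0.3,0],
    [3,-0.3,0],
    [3,-0.3,0],
    [3,-0.3,0],
    [3,-0.3,0],
    [3,-0.3,0],
    [3,-0.3,0],
    [3,-0.3,0],
    [3,-0.3,0],
    [3,-0.3,0],
    [3,-0.3,0],
    [3,-0.3,0],
    [2,-0.3,0],
    [0,0,0],
    [0,0,0]
  ],
  "gripper": [3,3,3,3,3,3,3,3,3,3,3,3,3,3,3,3,3,3,3,3]
}}

```text
time_s: 22.5
tool_pos: [0.5241, 0.2613, 0.3389]
tool_rot: [-180.0, 0.1, 87.7]
force: [0.8, -0.3, -0.0]
grip_width: 0.0353
grasp_force: 25.0
```

Run:
```python
from h import *
np.set_printoptions(precision=3,suppress=True)
p=eyes.read_camera('wrist')
for r in models.cut_out(p,'camera')[:2]:
    m=r['pixels'].astype(np.uint8);ys,xs=np.nonzero(m);print(r['p'],r['centre'],xs.min(),xs.max(),ys.min(),ys.max())
np.save('w7.npy',dict(p=p),allow_pickle=True)
save(p,'w7.png',k=1.5)
```

```text
0.59 [271.6, 43.5] 218 316 0 106
```

View pics/w7.png

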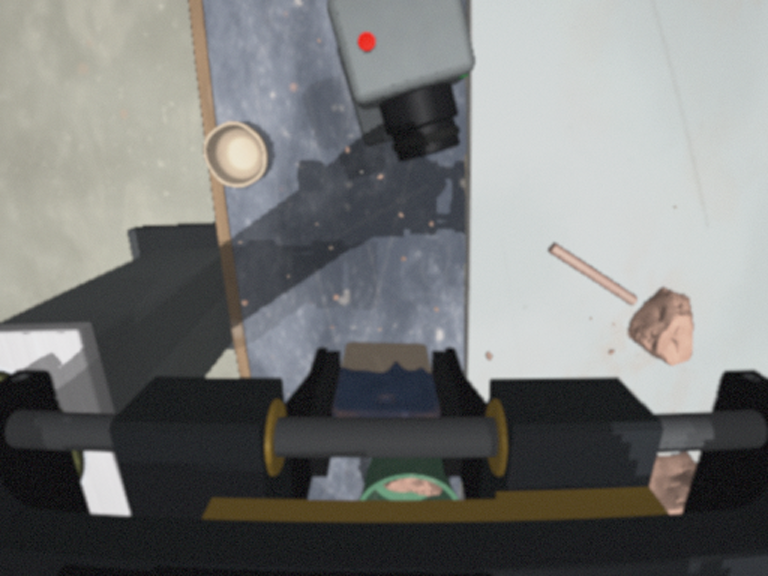

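The wrist view shows the bench camera's body with its front top edge from (362,104) to (472,70). The front rim of the lens runs from (402,160) to (459,143), and the tile hangs upright at (387,390). Working out the lens pose, cross-checked with the scene camera.

Run:
```python
from h import *
np.set_printoptions(precision=4,suppress=True)
p=np.load('w7.npy',allow_pickle=True).item()['p']
px=lambda *a:np.array(a,float)/1.5
F=onz(p,px((402,160),(459,143)),.19);B=onz(p,px((362,104),(472,70)),.213)
# body left side (330,10)->(352,98), right (468,10)?; barrel sides
S=onz(p,px((333,10),(355,98)),.213);bar=onz(p,px((384,104),(398,156)),.19);bar2=onz(p,px((453,85),(459,143)),.19)
ang=lambda a:np.degrees(np.arctan2(*(a[1]-a[0])[1::-1]))
print('lens front',F,F.mean(0),ang(F)-90,'body',B,ang(B)-90,np.linalg.norm(B[1]-B[0]),'side',ang(S),'barrel',ang(bar),ang(bar2))
im=p['pixels'];g=cv2.cvtColor(im,cv2.COLOR_RGB2GRAY)[:75,215:320]
for l in cv2.createLineSegmentDetector().detect(g)[0].reshape(-1,4):
    if np.hypot(l[0]-l[2],l[1]-l[3])>18:
        X=onz(p,l.reshape(2,2)+[215,0],.213);print((l+[215,0]*2).round(),ang(X))
print(telemetry.get_obs()['tool_pos'])
# tile: project expected plate corners at current pose; compare to picture (344..428,342)/(333..440,410)
t=telemetry.get_obs();M=Rm(t['tool_rot']);o=np.array(t['tool_pos'])
print('expected tile corners px*1.5',1.5*proj(p,[o+M@[.003,y,z] for z in (.040,-.018) for y in (-.018,.018)]))
```

```text
lens front [[0.5373 0.3383 0.19  ]
 [0.573  0.3474 0.19  ]] [0.5552 0.3428 0.19  ] -75.77657263092786 body [[0.5151 0.3705 0.213 ]
 [0.5768 0.3863 0.213 ]] -75.59203256867625 0.06375415227418894 side -78.43031318656494 barrel -76.4697522429317 -83.9996349004984
[315.  38. 313.  73.] -94.45603225808662
[313.   0. 315.  38.] -86.51201174967136
[300.  56. 305.  74.] -74.62954307008155
[238.  68. 313.  45.] 14.129553659749766
[236.  73. 223.  32.] 104.66696140353334
[224.  32. 216.   1.] 101.44026182789605
[221.   1. 238.  64.] -77.79814494161131
[312.  41. 306.   0.] 99.20677739291865
[0.5247 0.2599 0.3393]
expected tile corners px*1.5 [[346.9306 342.6489]
 [427.7037 342.8515]
 [332.7905 414.4844]
 [443.0117 414.7339]]
```

The tile hangs where it was expected. The lens is at about (0.553, 0.349) looking along −76.3°, so the view spot is about (0.586, 0.213) and the face must point along 103.7°. Moving there.

Request:
{"name": "drive_tool", "arguments": {
  "angular": [
    [0,0,0],
    [0,0,0],
    [0,0,0],
    [0,0,-0.07],
    [0,0,-0.07],
    [0,0,-0.07],
    [0,0,-0.069],
    [0,0,0],
    [0,0,0],
    [0,0,0],
    [0,0,0],
    [0,0,0],
    [0,0,0],
    [0,0,0]
  ],
  "delta_pos": [
    [-1.5,2.1,0],
    [-1.5,2.1,0],
    [-1.4,2.1,0],
    [0,0,0],
    [0,0,1],
    [0,0,2],
    [0,0,2],
    [0,0,2],
    [0,0,2],
    [0,0,2],
    [0,0,2],
    [0,0,0.8],
    [0,0,0],
    [0,0,0]
  ],
  "gripper": [3,3,3,3,3,3,3,3,3,3,3,3,3,3]
}}

```text
time_s: 24.0
tool_pos: [0.5861, 0.2147, 0.2025]
tool_rot: [179.9, 0.0, 103.6]
force: [0.4, -0.1, -0.1]
grip_width: 0.0353
grasp_force: 25.0
```

Run:
```python
from h import *
np.set_printoptions(precision=4,suppress=True)
t=telemetry.get_obs();M=Rm(t['tool_rot']);o=np.array(t['tool_pos']);print(o,t['tool_rot'],t['grip_width'],t['grasp_force'],t['joint_velocities'])
mid=o+M@[0,0,.011]
def near(P,n,z,ref):
    rs=models.cut_out(P,n)
    for r in rs[:2]:
        ys,xs=np.nonzero(r['pixels']);print(n,round(r['p'],2),np.round(r['centre']),[xs.min(),xs.max(),ys.min(),ys.max()],onz(P,r['centre'],z)[0])
for c in ('scene','side','wrist'):
    P=eyes.read_camera(c);print(c,'expected mid px',proj(P,mid),'tile pts',proj(P,[mid+M@[x,y,z] for x,y,z in ((.003,-.018,-.029),(.003,.018,-.029),(.003,-.018,.029),(-.031,.018,.029))]).round())
    near(P,'blue_tile_mid',.19,mid);near(P,'camera_lens',.19,mid)
    near(P,'red_tile_mid',.029,0);near(P,'green_tile_mid',.029,0);near(P,'pot_mid',.018,0)
    if c!='wrist':
        near(P,'clay_c_mid',.03,0)
```

```text
[0.5861 0.2147 0.2025] [179.9242   0.007  103.6352] 0.035305351904026935 24.99992325436324 [-0.1857 -0.4507 -0.3928 -0.797   0.0341 -0.0598 -0.0546]
scene expected mid px [[165.3915 175.0996]] tile pts [[168. 168.]
 [159. 164.]
 [170. 187.]
 [171. 178.]]
blue_tile_mid 0.59 [163. 181.] [np.int64(160), np.int64(176), np.int64(165), np.int64(186)] [0.5657 0.2315 0.19  ]
camera_lens 0.74 [106. 223.] [np.int64(79), np.int64(136), np.int64(188), np.int64(283)] [0.4606 0.4161 0.19  ]
green_tile_mid 0.59 [317. 213.] [np.int64(308), np.int64(322), np.int64(202), np.int64(221)] [ 0.4051 -0.1797  0.029 ]
green_tile_mid 0.51 [256. 200.] [np.int64(237), np.int64(276), np.int64(182), np.int64(222)] [ 0.5611 -0.0649  0.029 ]
pot_mid 0.62 [158. 286.] [np.int64(142), np.int64(168), np.int64(277), np.int64(300)] [0.3892 0.3412 0.018 ]
clay_c_mid 0.65 [253. 202.] [np.int64(237), np.int64(277), np.int64(182), np.int64(222)] [ 0.5561 -0.0508  0.03  ]
side expected mid px [[282.7389 141.6981]] tile pts [[277. 134.]
 [288. 132.]
 [277. 151.]
 [292. 153.]]
blue_tile_mid 0.27 [275. 236.] [np.int64(261), np.i
[... 488 characters left out ...]
, np.int64(241)] [ 0.5346 -0.0478  0.029 ]
pot_mid 0.71 [218. 170.] [np.int64(208), np.int64(225), np.int64(163), np.int64(178)] [0.3849 0.3509 0.018 ]
clay_c_mid 0.45 [280. 241.] [np.int64(275), np.int64(286), np.int64(238), np.int64(242)] [ 0.5305 -0.0523  0.03  ]
wrist expected mid px [[257.9091 253.0242]] tile pts [[221. 276.]
 [295. 276.]
 [231. 228.]
 [283. 272.]]
blue_tile_mid 0.89 [257. 256.] [np.int64(222), np.int64(292), np.int64(228), np.int64(278)] [0.5861 0.2116 0.19  ]
camera_lens 0.59 [258.  16.] [np.int64(212), np.int64(301), np.int64(0), np.int64(38)] [0.5566 0.3346 0.19  ]
pot_mid 0.92 [89. 15.] [np.int64(55), np.int64(119), np.int64(0), np.int64(38)] [0.3806 0.3406 0.018 ]
```

Run:
```python
from h import *
np.set_printoptions(precision=4,suppress=True)
P=eyes.read_camera('wrist');L=np.array([.5552,.3428,.19]);print('lens front px',proj(P,L))
g=P['pixels'].max(2)
for r in range(0,40,3):
    d=np.nonzero(g[r,200:320]<45)[0]+200
    print(r,(d.min(),d.max(),len(d),onz(P,[d.mean(),r],.19)[0]) if len(d)>3 else '')
t=telemetry.get_obs();print(t['joint_velocities'],t['tool_pos'],t['tool_rot'],t['time_s'])
```

```text
lens front px [[258.7301  -2.4994]]
0 (np.int64(219), np.int64(293), 49, array([0.5542, 0.3414, 0.19  ]))
3 (np.int64(224), np.int64(287), 37, array([0.5538, 0.34  , 0.19  ]))
6 
9 
12 
15 
18 
21 
24 
27 
30 
33 
36 (np.int64(247), np.int64(279), 20, array([0.5609, 0.3266, 0.19  ]))
39 
[ 0.1064  0.0638 -0.0472 -0.0214  0.0676  0.0819  0.0464] [0.5855 0.2152 0.2015] [-179.9997    0.003   103.6944] 25.05
```

```bash
python3 -c "
from h import *
print(env.sign_off())"
```

```text
the job is handed in; nothing more can be done
None
```

I handed the job in with both clay lumps in the scrap tub and the blue tile held still before the lens: upright, facing it, centred and 13–14 cm away by my measurements. `env.sign_off()` gave no verdict.

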